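# Take the packing pile apart and put each thing in its own place

### The arm

A 6-joint arm with a two-finger parallel gripper is mounted at the origin on a cart in front of the work surface, level with it; the furniture and walls round the work are solid. World frame = base frame: x ahead of the robot, y to its left, z up, the work surface at z = 0. Lengths are in m, angles in rad, forces in N, time in s.
With the tool pointing down it reaches from about 0.4 to 0.825 m from the base axis. Payload 7 kg.
Tool frame: the origin (TCP) lies at the very end of the fingers, on their centre line; the grasp point (between the pads) lies arm.hold_point_z behind it (arm.hold_point_z is the distance from the TCP to the grasp point, in m); z points along the fingers, y is the line along which they close (so a half turn about z gives the same grasp; the last joint's range is limited). The gripper opens to 88 mm and grips with 3 to 60 N. Pads are 19 mm wide; open, the fingers measure 130 mm over their backs; the gripper's body (78 mm by 193 mm) begins 47 mm behind the grasp point.
Start: joints at [1.488, 0.359, 0.012, 0, -1.224, -0.288], TCP at [0.245, 0.629, 0.227] pointing down, gripper open.
Joint ranges: [-3.07, 3.07], [-1.43, 2.12], [-1.02, 1.25], [-3.03, 1.67], [-3.05, -0], [-3.03, 3.03]. Speed limits (rad/s): [2.39, 2.39, 3.01, 3.14, 3.14, 3.14].

### API

Orientations are given as [roll, pitch, yaw] about the fixed x, y, z axes, in that order (R = Rz(yaw) Ry(pitch) Rx(roll)).
In Python, from station import arm gives the robot as it stands.
- The arm moves only by the tool creep_tool, called after ">>>" as name(argument=value, ...) on one line, values as JSON. Schema: {"type":"object","properties":{"steps":{"type":"object","properties":{"plan":{"type":"array","items":{"type":"array","items":{"type":"number"},"minItems":5,"maxItems":5},"minItems":1,"maxItems":20}},"additionalProperties":false,"required":["plan"]},"force":{"type":"number"},"only":{"type":"string"},"quiet":{"type":"boolean"},"lines":{"type":"string"}},"required":["steps"],"additionalProperties":false}. steps is an object whose key "plan" holds a list of rows, 1 to 20 of them, each of 5 numbers: the finger opening in m, then dx, dy, dz in units of 100 mm, then a turn about the tool's z in units of 0.05 rad; each row is the pose to reach, as a shift and turn from the pose commanded when the call began, along the tool's axes at that moment; what a row does not reach only later rows make up. A row lasts 1/12 s, in which the tool goes at most 0.0417 m and 0.125 rad, less where a joint would pass 70% of its speed; a pose out of reach is approached as far as the arm can. The fingers move at their own pace and stop on an object; force is the grip in N (left out, the last holds). Time passes only in rows, so rows that do not move let the fingers close. The tool returns the time, the measured TCP pose, the force, the opening and the grip force at its end. only (a regular expression) keeps the lines of the reply that match it, lines (a string "A,B") keeps lines A to B, and quiet returns only ok. Input that does not fit is refused with a message, and nothing moves.
- arm.get_state(): the state, without advancing time (a new reading comes with each control period).
- arm.grab_frame(name): name is "side" or "top" or "wrist"; returns the picture (384x512x3 uint8, red, green, blue); there is no depth.
- arm.camera_params(name): a dict with "fx", "fy", "cx", "cy" (pixels), "T" (4x4, takes a point from camera to world coordinates); the wrist camera has in their place "hand_eye" (4x4, takes a point from camera to tool coordinates, whose origin is the TCP and whose axes are the flange's). Camera axes: x right, y down, z forward; pixel columns grow to the right and rows downward; lengths in m; the calibration is good to about 2 mm. A picture is of the moment at which its call begins: read the wrist's pose just before it. camera_params takes no time and is no camera call.
- arm.job_done(): hands the job in; it is judged then, once.
The state is a dict: "t": time; "q": joint angles; "qd": joint speeds; "joint_efforts": joint torques, N m; "eef_pos": TCP position; "ee_rot": TCP orientation; "force": force on the tool from outside, world axes, zero at the start; "moment": the same for the moment, N m; "width": finger opening in m; "gripper_force": force on a finger pad.
Only numpy, scipy, OpenCV 4.12 (cv2) and the standard library are available. Lean on these libraries where they do the work, as an engineer would, in place of code of your own. Each camera call takes 0.05 s, during which the arm holds its last target. There are 200 camera calls.

### The job

A chocolate bar, a carton, a round box and a rubber stamp have been left in one pile on the packing table. Take the pile apart from the top down, one thing at a time: stand the stamp on the ink pad, set the round box in the round coaster, lay the carton in the shallow tray and lay the bar on the long board, each flat, well centred and lined up with the long side of its place, and let go of everything. Do not disturb the two ribbon spools.

Things in the scene. Friction and masses are not known exactly. Their poses are not given: they have to be found in the camera images.
- stamp: Rubber stamp on top of the pile: wooden block 30 x 50 x 18 mm (x, y, z) with an upright black turned handle, at most 28 mm thick, reaching up to 70 mm above the underside; grip the handle about 45 mm above the underside, from any direction. Origin: centre of the underside, z up; long side of the block along y.
- round_box: Closed round chip-wood box, diameter 68 mm, height 30 mm, second from the top; it rests on the carton and carries the stamp. The lid does not come off. Origin: centre of the underside, z up; x and y have no meaning.
- carton: Dark brown carton with a large white label on its upper face, lying flat, 62 x 98 x 26 mm (x, y, z), third from the top: it lies on the bar along it and carries the round box. Grip across the 62 mm width. Origin: centre of the underside, z up; long side along y.
- bar: Flat wrapped chocolate bar at the bottom of the pile, on the table: 56 mm wide (x), 124 mm long (y; 139 mm with the crimped wrapper ends, which are soft looks only), 11 mm thick. Grip across the width. Origin: centre of the underside, z up; long side along y.
- ink_pad: Closed dark blue tin ink pad, place of the stamp: 60 x 90 mm (x, y), flat top 16 mm above the table, fixed to the table. Origin: centre of the underside, z up; long side along y.
- coaster: Round plain wooden coaster, place of the round box: outer diameter 96 mm, floor 6 mm above the table, rim 4 mm wide standing 10 mm above the table (inner diameter 88 mm). Fixed. Origin: centre of the underside, z up; x and y have no meaning.
- carton_tray: Shallow rectangular plain wooden tray, place of the carton: outside 84 x 118 mm (x, y), floor 6 mm above the table, lip 3 mm wide all round standing 10 mm above the table (inside 78 x 112 mm). Fixed. Origin: centre of the underside, z up; long side along y.
- bar_board: Long flat plain wooden board with a cork inlay and no lip, place of the chocolate bar: 70 x 150 mm (x, y), top 10 mm above the table. Fixed. Origin: centre of the underside, z up; long side along y.
- spool_right: Bystander: loose ribbon spool lying flat at the right of the work, diameter 77 mm, height 28 mm. Leave it alone. Origin: centre of the underside. Beside it, fixed: a bag sealer, its raised arm climbing from 0.09 m high at x 0.51, y -0.29 to 0.25 m at x 0.80, y -0.08; keep clear.
- spool_left: Bystander: loose ribbon spool lying flat at the left front of the work, diameter 73 mm, height 28 mm. Leave it alone. Origin: centre of the underside. Behind it, fixed, keep clear: a ribbon stand 0.18 m high round x 0.58, y 0.30, and a paper bag 0.5 m high, its nearest corner at x 0.69, y 0.12.

How it is judged:
By the outcome, as a careful person would: the job done as asked, in the order asked, and still so for the second after the job is handed in, with the robot touching nothing.
It also fails if it takes over 128 s, if anything falls off the work surface, if the arm or the gripper's body presses on something with over 40 N, if the wrist force passes 120 N, or if a joint passes its speed limit or range.

## Working session

There is one attempt and no reset: what is moved stays moved. The work goes in short steps, Python scripts to look and compute and a tool call to move; the robot and the scene stay as the last step left them, time stands still between calls to the robot, and variables do not carry over. Pictures are saved under pics/ and viewed, at most 14 in all, crops included, and the job is handed in when it is done.

```bash
ls; mkdir -p pics; python3 - <<'E'
from station import arm
import cv2,numpy as np
s=arm.get_state();print(s['t'],s['eef_pos'],s['ee_rot'],s['width'],arm.hold_point_z)
for n in ("top","side"):
    p=arm.camera_params(n);print(n,p)
    cv2.imwrite(f"pics/{n}0.png",arm.grab_frame(n)[:,:,::-1])
print(arm.camera_params("wrist"))
E
```

```text
pics
0.0 [0.24445607 0.62865587 0.22564704] [ 3.13994716e+00 -1.69217710e-04 -3.70926607e-01] 0.0873897913317058 0.0188
top {'fx': 407.0856396357829, 'fy': 407.0856396357829, 'cx': 256.9605267716165, 'cy': 195.49220785056914, 'T': array([[-0.02346198, -0.98399804,  0.17662783,  0.31973162],
       [-0.9996687 ,  0.02496205,  0.00627537, -0.06717755],
       [-0.01058394, -0.17642208, -0.9842577 ,  1.35257408],
       [ 0.        ,  0.        ,  0.        ,  1.        ]])}
side {'fx': 410.15380949514594, 'fy': 410.15380949514594, 'cx': 257.4125122952636, 'cy': 193.6008889724499, 'T': array([[ 0.90936037, -0.29745556,  0.29083314,  0.19029903],
       [-0.41567252, -0.6215618 ,  0.66398591, -0.85347231],
       [-0.01673553, -0.72469381, -0.68886777,  0.8624795 ],
       [ 0.        ,  0.        ,  0.        ,  1.        ]])}
{'fx': 264.36542764873354, 'fy': 264.36542764873354, 'cx': 258.4092806395535, 'cy': 191.87568602359983, 'hand_eye': array([[-1.51218364e-04, -9.64754919e-01, -2.63150002e-01,
         7.07506648e-02],
       [ 9.99999737e-01,  4.08973196e-05, -7.24583747e-04,
         2.99699855e-04],
       [ 7.09807864e-04, -2.63150042e-01,  9.64754659e-01,
        -1.58042329e-01],
       [ 0.00000000e+00,  0.00000000e+00,  0.00000000e+00,
         1.00000000e+00]])}
```

View pics/top0.png

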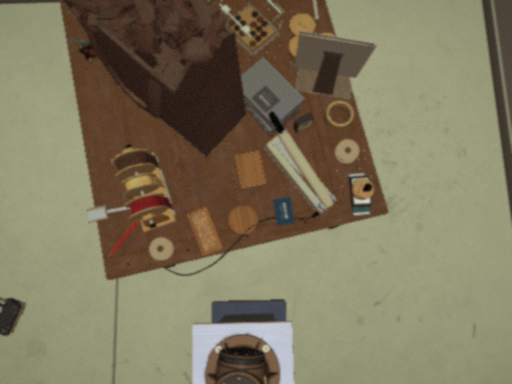

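View pics/side0.png

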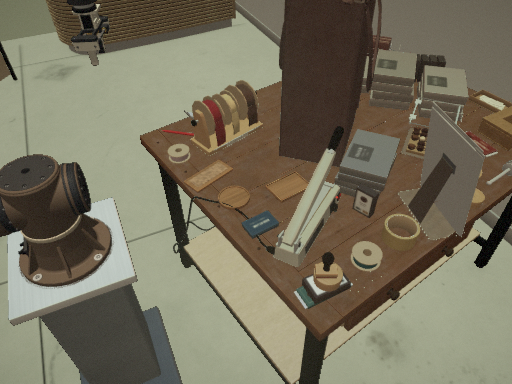

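The top view shows the pile at about (361,190), ink pad (284,210), coaster (243,220), tray (250,168), board (205,230), and spools at (347,151) and (161,248). The side view agrees, with the stamp handle at (327,262). Next I'll zoom in.

```bash
cat > h.py <<'E'
import numpy as np,cv2
from station import arm
from scipy.spatial.transform import Rotation as Ro
def cam(n,s=None):
    p=arm.camera_params(n);K=np.array([[p['fx'],0,p['cx']],[0,p['fy'],p['cy']],[0,0,1]])
    if 'T' in p: return K,p['T']
    s=s or arm.get_state();T=np.eye(4);T[:3,:3]=Ro.from_euler('xyz',s['ee_rot']).as_matrix();T[:3,3]=s['eef_pos']
    return K,T@p['hand_eye']
def p2w(K,T,uv,z):
    uv=np.atleast_2d(uv).astype(float);d=(T[:3,:3]@np.linalg.inv(K)@np.c_[uv,np.ones(len(uv))].T).T
    return T[:3,3]+d*((z-T[2,3])/d[:,2])[:,None]
def w2p(K,T,P):
    P=np.atleast_2d(P);c=(P-T[:3,3])@T[:3,:3];q=c@K.T;return q[:,:2]/q[:,2:]
E
python3 - <<'E'
from h import *
K,T=cam("top")
uv=dict(pad=((284,210),.016),coaster=((243,220),.01),tray=((250,168),.008),board=((205,230),.01),spR=((347,151),.028),spL=((161,248),.028),handle=((369,187),.137),base=((361,193),.011))
for k,(u,z) in uv.items(): print(k,p2w(K,T,u,z)[0].round(3))
im=cv2.imread("pics/top0.png")
a=cv2.resize(im[130:280,140:280],None,fx=4,fy=4,interpolation=2);b=cv2.resize(im[165:225,330:390],(600,600),interpolation=2)
cv2.imwrite("pics/t1.png",a);cv2.imwrite("pics/t2.png",b)
E
```

```text
pad [ 0.509 -0.147  0.016]
coaster [ 0.479 -0.01   0.01 ]
tray [ 0.656 -0.037  0.008]
board [0.449 0.116 0.01 ]
spR [ 0.702 -0.365  0.028]
spL [0.393 0.256 0.028]
handle [ 0.555 -0.4    0.137]
base [ 0.56  -0.407  0.011]
```

View pics/t1.png

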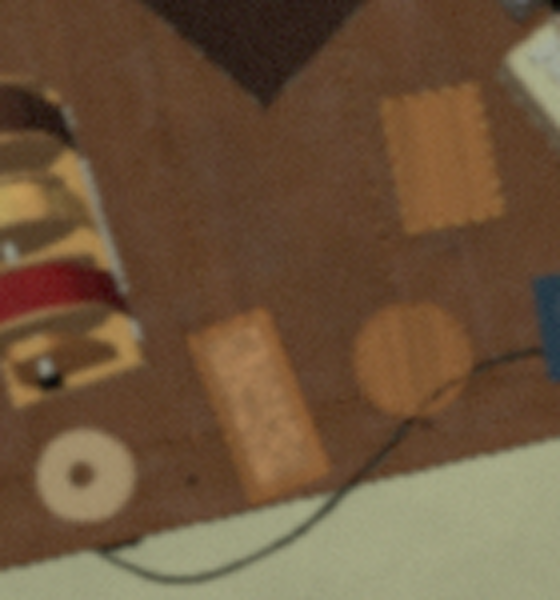

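View pics/t2.png

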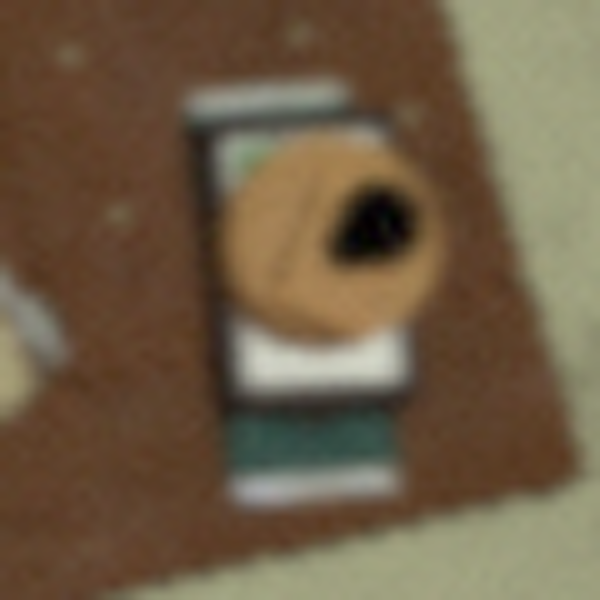

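The measured positions are plausible for heights, sizes and reach. The pile is near (0.56,-0.41), roughly along x. I'll move over the places and take a wrist look.

Careful with the scale: shifts go in units of 100 mm and turns go in units of 0.05 rad. That gives: 0.5 m is 5, 0.44 m is 4.4.

>>> creep_tool(steps={"plan":[[0.088,2.2,2.5,-1,0],[0.088,2.2,2.5,-1,0],[0.088,2.2,2.5,-1,0],[0.088,2.2,2.5,-1,0],[0.088,2.2,2.5,-1,0],[0.088,2.2,2.5,-1,0],[0.088,2.2,2.5,-1,0],[0.088,2.2,2.5,-1,0],[0.088,4.4,5,-1,0],[0.088,4.4,5,-1,0],[0.088,4.4,5,-1,0],[0.088,4.4,5,-1,0],[0.088,4.4,5,-1,0],[0.088,4.4,5,-1,0],[0.088,4.4,5,-1,0],[0.088,4.4,5,-1,0],[0.088,4.4,5,-1,0],[0.088,4.4,5,-1,0],[0.088,4.4,5,-1,0],[0.088,4.4,5,-1,0]]})

```text
t: 1.77
eef_pos: [0.4732, 0.0038, 0.3263]
ee_rot: [3.141, 0.0, -0.371]
force: [0.3, 0.2, -0.3]
width: 0.0876
gripper_force: 0.0
```

```bash
python3 - <<'E'
from h import *
s=arm.get_state();print(s)
cv2.imwrite("pics/w0.png",arm.grab_frame("wrist")[:,:,::-1])
np.save("w0.npy",cam("wrist",s)[1])
E
```

```text
{'t': 1.7667, 'q': array([ 4.25138981e-01, -3.45076551e-02, -2.42313878e-01, -2.78665878e-04,
       -1.36340957e+00,  7.74535617e-01]), 'qd': array([ 0.0235965 , -0.00687134,  0.00073522,  0.00113458,  0.00042067,
        0.00168591]), 'joint_efforts': array([-8.25512074e-01, -2.74641180e+01,  3.05910230e+01,  7.25884393e+00,
        7.33071961e-02,  2.22888828e-02]), 'eef_pos': array([0.47324725, 0.00383399, 0.32630151]), 'ee_rot': array([ 3.14148354e+00,  4.88264607e-04, -3.71179190e-01]), 'force': array([ 0.2957646 ,  0.1729407 , -0.29072756]), 'moment': array([0.06577257, 0.00469675, 0.0084709 ]), 'gripper_force': 0.0, 'width': 0.087646708085723}
```

View pics/w0.png

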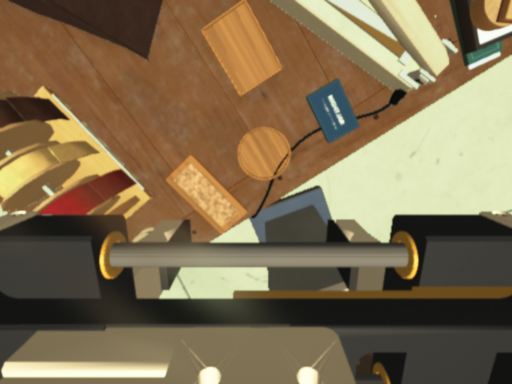

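Wrist picture: the places are clear. Tray (242,47), pad (333,110), coaster (264,153), board (206,193). I'll segment them and project to their heights, then go over the pile.

```bash
cat >> h.py <<'E'
def seg(im,seed,r,thr):
    L=cv2.cvtColor(cv2.GaussianBlur(im,(3,3),0),cv2.COLOR_BGR2LAB).astype(float)
    x,y=seed;c=np.median(L[y-3:y+4,x-3:x+4].reshape(-1,3),0)
    m=((np.linalg.norm((L-c)*[.6,1,1],axis=2)<thr)*255).astype(np.uint8)
    w=np.zeros_like(m);cv2.circle(w,seed,r,255,-1);m&=w
    m=cv2.morphologyEx(cv2.morphologyEx(m,cv2.MORPH_CLOSE,np.ones((5,5))),cv2.MORPH_OPEN,np.ones((5,5)))
    n,l,st,_=cv2.connectedComponentsWithStats(m);i=1+np.argmax(st[1:,4]);m=(l==i).astype(np.uint8)
    return cv2.convexHull(max(cv2.findContours(m,0,1)[0],key=len))[:,0]
def rect(K,T,h,z):
    P=p2w(K,T,h,z)[:,:2];(c,wh,a)=cv2.minAreaRect((P*1000).astype(np.float32))
    a=a if wh[0]>wh[1] else a+90   # direction of long side, deg
    return np.round(c,1),np.round(sorted(wh),1),round((a+90)%180-90,1)
E
python3 - <<'E'
from h import *
K,_=cam("wrist");T=np.load("w0.npy")
im=cv2.imread("pics/w0.png");v=im.copy()
for k,s,r,t,z in (("tray",(240,50),62,16,.01),("pad",(322,95),45,30,.016),("coaster",(255,145),35,18,.01),("board",(206,193),55,25,.01)):
    h=seg(im,s,r,t);print(k,rect(K,T,h,z));cv2.polylines(v,[h],1,(0,255,0),1)
cv2.imwrite("pics/v0.png",cv2.resize(v[0:250,150:380],None,fx=2.4,fy=2.4))
E
```

```text
tray (array([652.6, -37. ]), array([ 84.7, 119.3]), 10.1)
pad (array([ 506.6, -144. ]), array([64.9, 88.7]), 8.9)
coaster (array([483.3,  -7.5]), array([89.1, 94.5]), -52.9)
board (array([442.5, 115.8]), array([ 66.7, 155. ]), 19.7)
```

>>> creep_tool(steps={"plan":[[0.088,1.95,2.5,0,0],[0.088,1.95,2.5,0,0],[0.088,1.95,2.5,0,0],[0.088,1.95,2.5,0,0],[0.088,1.95,2.5,0,0],[0.088,1.95,2.5,0,0],[0.088,1.95,2.5,0,0],[0.088,1.95,2.5,0,0],[0.088,1.95,2.5,0,0],[0.088,1.95,2.5,0,0],[0.088,1.95,2.5,0,0]]})

```text
t: 2.73
eef_pos: [0.5649, -0.2989, 0.3263]
ee_rot: [-3.142, 0.001, -0.37]
force: [0.2, 0.6, -0.4]
width: 0.0875
gripper_force: 0.0
```

```bash
python3 - <<'E'
from h import *
s=arm.get_state()
cv2.imwrite("pics/w1.png",arm.grab_frame("wrist")[:,:,::-1])
np.save("w1.npy",cam("wrist",s)[1])
E
```

```text
(no output)
```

View pics/v0.png

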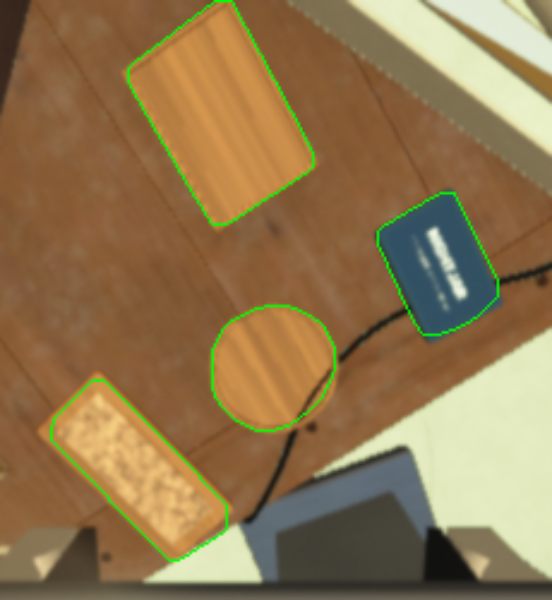

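View pics/w1.png

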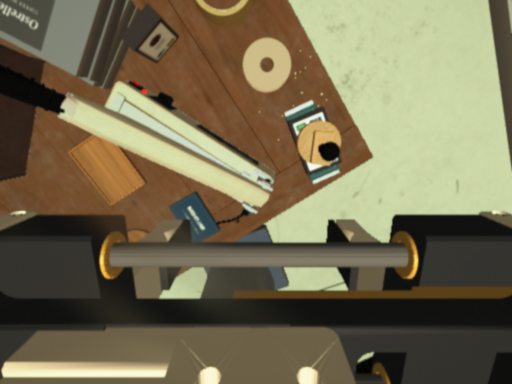

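Segmentation works. In the wrist picture the pile is at (318,145), the handle top at (328,151), and the sealer tip at (272,180). Next I'll refine the places and the sealer's nearest edge.

```bash
python3 - <<'E'
from h import *
K,_=cam("wrist");T=np.load("w0.npy")
im=cv2.imread("pics/w0.png")
for k,s,r,t,z in (("tray",(240,50),75,20,.01),("pad",(322,95),60,30,.016),("coaster",(255,145),45,20,.01),("board",(206,193),75,30,.01)):
  for tt in (t-6,t,t+8):
    h=seg(im,s,r,tt);print(k,tt,rect(K,T,h,z))
# clicked
c=np.array([(97,372),(38,431),(172,562),(230,515)])/2.4+[150,0];print("board",rect(K,T,c,.01))
c=np.array([(377,238),(453,190),(500,290),(432,343)])/2.4+[150,0];print("pad",rect(K,T,c,.016))
T=np.load("w1.npy");Kt,Tt=cam("top")
print("sealer w",[p2w(K,T,(272,180),z)[0].round(3) for z in (.03,.09)],"handle",p2w(K,T,(328,151),.132)[0])
print("sealer top",[p2w(Kt,Tt,(336,203),z)[0].round(3) for z in (.03,.09)])
im=cv2.imread("pics/w1.png")
h=seg(im,(312,135),35,14);print("box",rect(K,T,h,.067))
cv2.imwrite("pics/v1.png",cv2.resize(im[85:225,215:355],None,fx=4,fy=4,interpolation=2))
E
```

```text
tray 14 (array([652.3, -36.9]), array([ 84. , 118.5]), 9.9)
tray 20 (array([652.3, -37. ]), array([ 85. , 119.7]), 10.3)
tray 28 (array([652.2, -36.9]), array([ 87.4, 121.4]), 10.3)
pad 24 (array([ 505.9, -144.4]), array([60.7, 88.9]), 8.4)
pad 30 (array([ 505.9, -144.4]), array([65. , 90.1]), 8.2)
pad 38 (array([ 505.7, -143.5]), array([73.8, 91.8]), 8.4)
coaster 14 (array([480.4,  -8.6]), array([91. , 91.4]), 68.7)
coaster 20 (array([480.3,  -8.8]), array([92. , 94.6]), -21.3)
coaster 28 (array([480.3,  -8.4]), array([95.4, 98.5]), -19.5)
board 24 (array([442. , 115.6]), array([ 64.2, 154.8]), 21.0)
board 30 (array([440.6, 118.5]), array([ 71.1, 157.2]), 21.8)
board 38 (array([421.4, 112. ]), array([ 91. , 208.6]), 11.4)
board (array([444.9, 119.9]), array([ 66. , 149.7]), 19.5)
pad (array([ 504.2, -146.2]), array([59.4, 85. ]), 9.8)
sealer w [array([ 0.527, -0.31 ,  0.03 ]), array([ 0.541, -0.312,  0.09 ])] handle [ 0.56023021 -0.39596934  0.132     ]
sealer top [array([ 0.525, -0.318,  0.03 ]), array([ 0.516, -0.306,  0.09 ])]
box (array([ 569.5, -397.9]), array([55.4, 65.8]), -65.8)
```

View pics/v1.png

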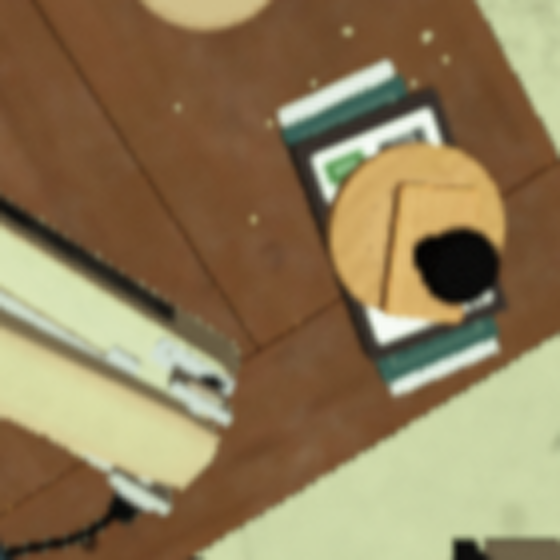

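The zoomed view shows the stamp block's upper face with edges (400,185)-(387,305) and (400,185)-(475,187). The handle top is at (458,265), and the carton's corners are near (293,148), (435,92), (505,305) and (372,358). The bar's ends stick out at both ends.

```bash
python3 - <<'E'
from h import *
K,_=cam("wrist");T=np.load("w1.npy");s=arm.get_state()
f=lambda c,z:p2w(K,T,np.array(c)/4+[215,85],z)
def q(n,c,z):
    P=f(c,z);print(n,P[:,:2].round(4).tolist());
b=f([(400,185),(387,305),(475,187)],.085)
for i in (1,2):
    d=b[i]-b[0];print("stamp edge",np.hypot(*d[:2]).round(4),np.degrees(np.arctan2(d[1],d[0])).round(1))
print("stamp c",b[1:].mean(0), "handle",f([(458,265)],.13))
print("carton",rect(K,T,np.array([(293,148),(435,92),(505,305),(372,358)])/4+[215,85],.037))
print("bar",rect(K,T,np.array([(278,108),(390,60),(498,350),(398,395)])/4+[215,85],.008))
print("box",cv2.minEnclosingCircle((f([(330,235),(420,143),(505,215),(350,295),(342,190)],.067)[:,:2]*1000).astype(np.float32)))
E
```

```text
stamp edge 0.0445 155.7
stamp edge 0.0277 -112.7
stamp c [ 0.55983245 -0.39981898  0.085     ] handle [[ 0.55878927 -0.39813946  0.13      ]]
carton (array([ 563.2, -400. ]), array([60.7, 94.8]), 1.3)
bar (array([ 558.2, -400.9]), array([ 51.1, 140.2]), 3.6)
box ((563.0432739257812, -399.8121032714844), 34.454185485839844)
```

The stacked centres agree at about (0.56,-0.40), so the measurements are consistent. Next I move over the stamp, with the yaw chosen to stay clear of the sealer when placing.

Converted, 0.1 m is 1, 0.095 m is 0.95, 1.15 rad is 23.

>>> creep_tool(steps={"plan":[[0.088,0.31,0.95,1,23],[0.088,0.31,0.95,1,23],[0.088,0.31,0.95,1,23],[0.088,0.31,0.95,1,23],[0.088,0.31,0.95,1,23],[0.088,0.31,0.95,1,23],[0.088,0.31,0.95,1,23],[0.088,0.31,0.95,1,23],[0.088,0.31,0.95,1,23],[0.088,0.31,0.95,1,23],[0.088,0.31,0.95,1,23],[0.088,0.31,0.95,1,23]]}, force=15)

```text
t: 3.78
eef_pos: [0.5595, -0.3988, 0.2271]
ee_rot: [-3.141, -0.0, -1.516]
force: [-0.6, -0.2, 0.3]
width: 0.0875
gripper_force: 0.0
```

```bash
python3 - <<'E'
from h import *
s=arm.get_state();print(s['q'].round(2))
cv2.imwrite("pics/w2.png",arm.grab_frame("wrist")[:,:,::-1])
K,T=cam("wrist",s);np.save("w2.npy",T);print(w2p(K,T,[(.559,-.399,.137),(.559,-.399,.085)]))
E
```

```text
[-0.34  0.38  0.04 -0.   -1.23  0.39]
[[259.02256634 194.87126556]
 [258.93432218 182.6496555 ]]
```

View pics/w2.png

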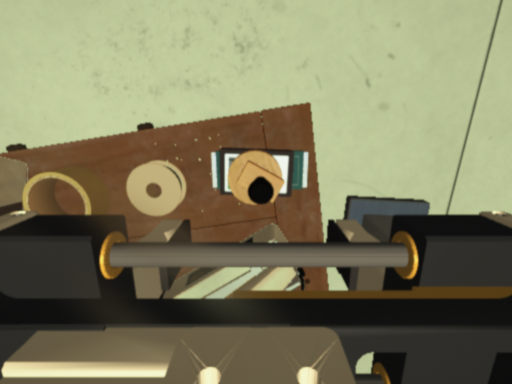

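The handle's knob is at (261,191), as predicted within 2 px. Descend and grip.

Converted, 0.134 m is 1.34, 0.125 m is 1.25.

>>> creep_tool(steps={"plan":[[0.088,0.01,0,0.4,0],[0.088,0.01,0,0.8,0],[0.088,0.01,0,1.1,0],[0.088,0.01,0,1.25,0],[0.088,0.01,0,1.34,0],[0.088,0.01,0,1.34,0],[0.0,0.01,0,1.34,0],[0.0,0.01,0,1.34,0],[0.0,0.01,0,1.34,0],[0.0,0.01,0,1.34,0],[0.0,0.01,0,1.34,0],[0.0,0.01,0,1.34,0],[0.0,0.01,0,1.34,0],[0.0,0.01,0,1.34,0],[0.0,0.01,0,1.34,0],[0.0,0.01,0,1.34,0]]}, force=15)

```text
t: 5.17
eef_pos: [0.5591, -0.4008, 0.0925]
ee_rot: [3.141, 0.0, -1.521]
force: [-1.4, 0.5, 0.5]
width: 0.0264
gripper_force: 0.5
```

Converted, -0.16 m is -1.6, -0.14 m is -1.4.

>>> creep_tool(steps={"plan":[[0.0,0,0,0,0],[0.0,0,0,0,0],[0,0,0,-0.1,0],[0,0,0,-0.2,0],[0,0,0,-0.6,0],[0,0,0,-1,0],[0,0,0,-1.4,0],[0,0,0,-1.6,0],[0,0,0,-1.6,0]]}, force=20)

```text
t: 5.92
eef_pos: [0.5616, -0.4024, 0.2612]
ee_rot: [-3.132, -0.006, -1.52]
force: [0.3, -0.2, -0.5]
width: 0.025
gripper_force: 20.0
```

>>> creep_tool(steps={"plan":[[0,-3.26,0.85,0,-11.4],[0,-3.26,0.85,0,-11.4],[0,-3.26,0.85,0,-11.4],[0,-3.26,0.85,0,-11.4],[0,-3.26,0.85,0,-11.4],[0,-3.26,0.85,0,-11.4],[0,-3.26,0.85,0,-11.4],[0,-3.26,0.85,0,-11.4],[0,-3.26,0.85,0,-11.4],[0,-3.26,0.85,0,-11.4],[0,-3.26,0.85,0,-11.4]]})

```text
t: 6.83
eef_pos: [0.4583, -0.0791, 0.2535]
ee_rot: [-3.14, -0.001, -0.949]
force: [-0.3, 0.7, -1.6]
width: 0.0249
gripper_force: 20.0
```

```bash
python3 - <<'E'
from h import *
s=arm.get_state();print(s['q'].round(2))
im=arm.grab_frame("wrist")[:,:,::-1].copy();cv2.imwrite("pics/w3.png",im)
K,T=cam("wrist",s);np.save("w3.npy",T);u=w2p(K,T,[(.505,-.145,.016)])[0].astype(int);print(u)
h=seg(im,(int(u[0]-12),int(u[1])),70,26);print(rect(K,T,h,.016));cv2.polylines(im,[h],1,(0,255,0),1)
cv2.imwrite("pics/v3.png",cv2.resize(im[60:320,120:400],None,fx=2,fy=2))
E
```

```text
[ 0.25 -0.01 -0.39  0.   -1.2   0.37]
[258 112]
(array([ 505.8, -145.2]), array([60.3, 90. ]), 7.7)
```

View pics/v3.png

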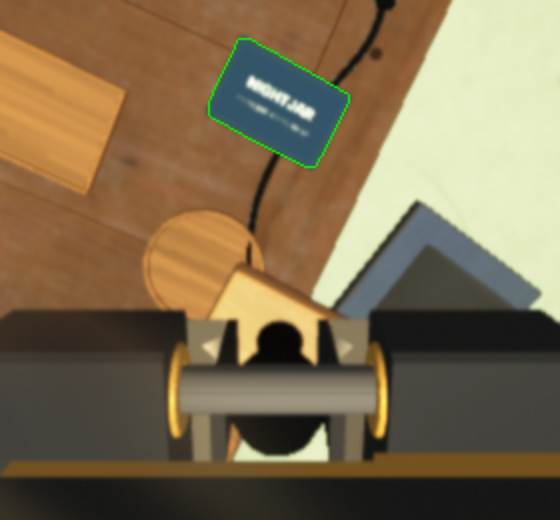

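The pad is outlined cleanly with its size matching (60x90). The stamp block's corner is at (240,262), with edges to (335,315) and (210,315). I'll work out its pose in the hand.

```bash
python3 - <<'E'
from h import *
K,_=cam("wrist");T=np.load("w3.npy")
im=cv2.imread("pics/w3.png")
P=p2w(K,T,np.array([(240,262),(335,315),(210,315)])/2+[120,60],.2453);print(P)
for i in (1,2):
    d=P[i]-P[0];a=np.arctan2(d[1],d[0]);print(np.hypot(*d[:2]),np.degrees(a))
# centre from the corner: long along edge1, short along edge2
u=P[1]-P[0];u/=np.linalg.norm(u);v=P[2]-P[0];v/=np.linalg.norm(v)
for a,b in ((.025,.015),(.015,.025)): print(P[0]+a*u+b*v)
E
```

```text
[[ 0.48319238 -0.09334195  0.2453    ]
 [ 0.44691928 -0.09675014  0.2453    ]
 [ 0.4809262  -0.07234957  0.2453    ]]
0.036432860372727346 -174.6322991112316
0.02111434837968389 96.16134172832705
[ 0.45669208 -0.08076727  0.2453    ]
[ 0.46557494 -0.06988956  0.2453    ]
```

Converted, -0.0015 m is -0.015, 0.21 m is 2.1, -0.035 rad is -0.7.

>>> creep_tool(steps={"plan":[[0,0.81,-0.015,0.3,-0.7],[0,0.81,-0.015,0.5,-0.7],[0,0.81,-0.015,0.8,-0.7],[0,0.81,-0.015,1.2,-0.7],[0,0.81,-0.015,1.5,-0.7],[0,0.81,-0.015,1.8,-0.7],[0,0.81,-0.015,1.95,-0.7],[0,0.81,-0.015,2.03,-0.7],[0,0.81,-0.015,2.07,-0.7],[0,0.81,-0.015,2.09,-0.7],[0,0.81,-0.015,2.1,-0.7],[0,0.81,-0.015,2.1,-0.7]]})

```text
t: 7.88
eef_pos: [0.5071, -0.1447, 0.0435]
ee_rot: [-3.14, -0.001, -0.916]
force: [0.6, -0.4, -0.3]
width: 0.0249
gripper_force: 20.0
```

Converted, 0.0025 m is 0.025, 0.002 m is 0.02.

>>> creep_tool(steps={"plan":[[0,0,0,0.005,0],[0,0,0,0.01,0],[0,0,0,0.015,0],[0,0,0,0.02,0],[0,0,0,0.025,0],[0,0,0,0.025,0]]})

```text
t: 8.38
eef_pos: [0.5067, -0.1445, 0.0418]
ee_rot: [-3.141, -0.001, -0.915]
force: [-5.3, 3.3, 14.4]
width: 0.025
gripper_force: 20.0
```

>>> creep_tool(steps={"plan":[[0.03,0,0,0.01,0],[0.05,0,0,0,0],[0.088,0,0,0,0],[0.088,0,0,0,0],[0.088,0,0,0,0],[0.088,0,0,-0.2,0],[0.088,0,0,-0.6,0],[0.088,0,0,-1,0],[0.088,0,0,-1.4,0],[0.088,0,0,-1.8,0],[0.088,0,0,-2.1,0]]})

```text
t: 9.3
eef_pos: [0.5068, -0.1447, 0.2539]
ee_rot: [-3.139, -0.002, -0.916]
force: [1.3, 0.2, -0.7]
width: 0.0863
gripper_force: 0.0
```

>>> creep_tool(steps={"plan":[[0.088,1.57,1.12,0,0],[0.088,1.57,1.12,0,0],[0.088,1.57,1.12,0,0],[0.088,1.57,1.12,0,0],[0.088,1.57,1.12,0,0],[0.088,1.57,1.12,0,0],[0.088,1.57,1.12,0,0],[0.088,1.57,1.12,0,0]]})

```text
t: 9.97
eef_pos: [0.5128, -0.3372, 0.2496]
ee_rot: [3.141, 0.001, -0.917]
force: [0.7, -0.2, 0.5]
width: 0.0876
gripper_force: 0.0
```

```bash
python3 - <<'E'
from h import *
s=arm.get_state();print(s['q'].round(2))
im=arm.grab_frame("wrist")[:,:,::-1].copy();cv2.imwrite("pics/w4.png",im)
K,T=cam("wrist",s);np.save("w4.npy",T);u=w2p(K,T,[(.563,-.4,.067)])[0].astype(int);print(u)
for t in (14,20,26):
    h=seg(im,(int(u[0]),int(u[1])),60,t);P=(p2w(K,T,h,.067)[:,:2]*1000).astype(np.float32);print(rect(K,T,h,.067),cv2.minEnclosingCircle(P))
cv2.polylines(im,[h],1,(0,255,0),1)
cv2.imwrite("pics/v4.png",cv2.resize(im[0:240,120:400],None,fx=2,fy=2))
E
```

```text
[-0.26  0.25 -0.09 -0.   -1.23  0.92]
[256 111]
(array([ 566. , -399.2]), array([62.7, 66.3]), -69.8) ((564.7333984375, -399.92462158203125), 33.592350006103516)
(array([ 564.6, -400.1]), array([64.6, 66.6]), 82.6) ((564.700439453125, -399.7066955566406), 33.80885696411133)
(array([ 565.5, -399.3]), array([65.9, 66.8]), 37.5) ((565.1712646484375, -399.8865661621094), 34.28601837158203)
```

View pics/v4.png

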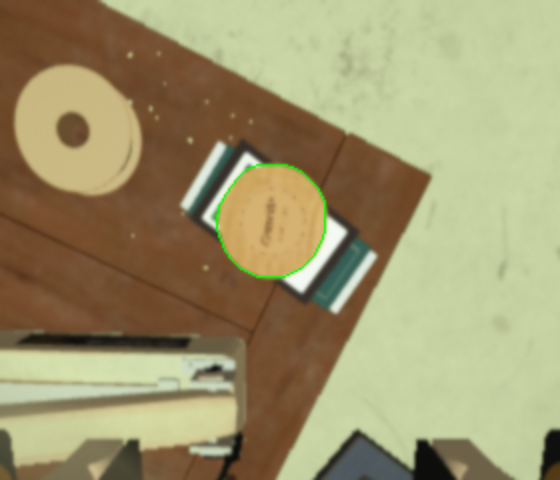

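The box is outlined cleanly at about (0.565,-0.400), with the right diameter. Go down and grip it just above the carton.

>>> creep_tool(steps={"plan":[[0.088,0.81,-0.034,0.2,0],[0.088,0.81,-0.034,0.4,0],[0.088,0.81,-0.034,0.8,0],[0.088,0.81,-0.034,1.2,0],[0.088,0.81,-0.034,1.5,0],[0.088,0.81,-0.034,1.8,0],[0.088,0.81,-0.034,1.97,0],[0.088,0.81,-0.034,2.05,0],[0.088,0.81,-0.034,2.085,0],[0.088,0.81,-0.034,2.085,0],[0.088,0.81,-0.034,2.085,0],[0.05,0.81,-0.034,2.085,0],[0.05,0.81,-0.034,2.085,0],[0.05,0.81,-0.034,2.085,0],[0.05,0.81,-0.034,2.085,0],[0.05,0.81,-0.034,2.085,0],[0.05,0.81,-0.034,2.085,0]]}, force=15)

```text
t: 11.43
eef_pos: [0.5653, -0.3997, 0.0425]
ee_rot: [-3.141, -0.001, -0.916]
force: [-1.4, 0.4, 6.2]
width: 0.0674
gripper_force: 15.0
```

>>> creep_tool(steps={"plan":[[0.05,0,0,-0.05,0],[0.05,0,0,-0.1,0],[0.05,0,0,-0.3,0],[0.05,0,0,-0.7,0],[0.05,0,0,-1.1,0],[0.05,0,0,-1.5,0],[0.05,0,0,-1.9,0],[0.05,0,0,-2.1,0],[0.05,0,0,-2.1,0]]})

```text
t: 12.18
eef_pos: [0.5671, -0.4008, 0.2589]
ee_rot: [-3.137, -0.009, -0.915]
force: [0.5, -0.8, -0.0]
width: 0.0677
gripper_force: 15.0
```

>>> creep_tool(steps={"plan":[[0.05,-4.43,-1.7,0,0],[0.05,-4.43,-1.7,0,0],[0.05,-4.43,-1.7,0,0],[0.05,-4.43,-1.7,0,0],[0.05,-4.43,-1.7,0,0],[0.05,-4.43,-1.7,0,0],[0.05,-4.43,-1.7,0,0],[0.05,-4.43,-1.7,0,0],[0.05,-4.43,-1.7,0,0],[0.05,-4.43,-1.7,0,0],[0.05,-4.43,-1.7,0,0],[0.05,-4.43,-1.7,0,0],[0.05,-4.43,-1.7,0,0],[0.05,-4.43,-1.7,0,0]]})

```text
t: 13.35
eef_pos: [0.4296, 0.0564, 0.2515]
ee_rot: [-3.141, 0.0, -0.913]
force: [-0.1, -0.2, -1.1]
width: 0.0677
gripper_force: 15.0
```

```bash
python3 - <<'E'
from h import *
s=arm.get_state();print(s['q'].round(2))
im=arm.grab_frame("wrist")[:,:,::-1].copy();cv2.imwrite("pics/w5.png",im)
K,T=cam("wrist",s);np.save("w5.npy",T);u=w2p(K,T,[(.4803,-.0085,.01)])[0].astype(int);print(u)
for t in (14,20,26):
    h=seg(im,(int(u[0]),int(u[1])),65,t);P=(p2w(K,T,h,.01)[:,:2]*1000).astype(np.float32);print(rect(K,T,h,.01),cv2.minEnclosingCircle(P))
cv2.polylines(im,[h],1,(0,255,0),1)
cv2.imwrite("pics/v5.png",cv2.resize(im[0:300,60:450],None,fx=2,fy=2))
E
```

```text
[ 0.59 -0.07 -0.45 -0.   -1.2   0.07]
[258 111]
(array([481.1,  -9.8]), array([95.1, 95.8]), 82.7) ((481.1278991699219, -9.382716178894043), 48.82203674316406)
(array([491.4, -10.4]), array([ 98.1, 131. ]), -4.8) ((490.47320556640625, -19.48539924621582), 70.91227722167969)
(array([482.1,  -3.4]), array([177. , 181.7]), -78.1) ((478.2832946777344, -5.263154029846191), 93.8918685913086)
```

View pics/v5.png

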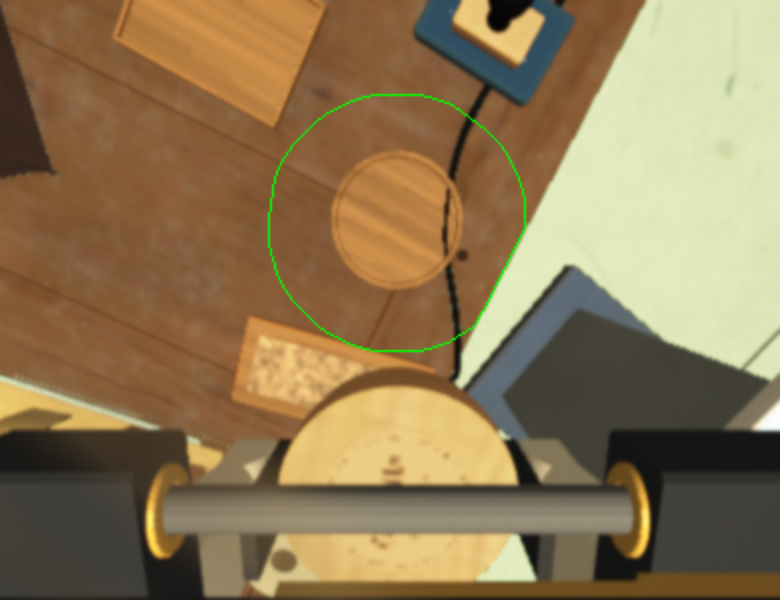

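The 14-threshold fit gives the coaster at (481,-9.5) mm, 95 mm across, matching the visible centre at (397,220). The larger green outline is a leak and I ignore it. The box sits centred in the hand, and the stamp stands on the pad.

Converted, 0.237 m is 2.37, 0.235 m is 2.35.

>>> creep_tool(steps={"plan":[[0.05,0.83,0,0.2,0],[0.05,0.83,0,0.5,0],[0.05,0.83,0,0.9,0],[0.05,0.83,0,1.3,0],[0.05,0.83,0,1.7,0],[0.05,0.83,0,2,0],[0.05,0.83,0,2.2,0],[0.05,0.83,0,2.3,0],[0.05,0.83,0,2.35,0],[0.05,0.83,0,2.37,0],[0.05,0.83,0,2.37,0]]})

```text
t: 14.32
eef_pos: [0.4809, -0.011, 0.0145]
ee_rot: [3.141, -0.0, -0.917]
force: [0.1, -0.4, -1.0]
width: 0.0677
gripper_force: 15.0
```

>>> creep_tool(steps={"plan":[[0.05,0,0,0.005,0],[0.05,0,0,0.01,0],[0.05,0,0,0.015,0],[0.05,0,0,0.02,0],[0.05,0,0,0.02,0]]})

```text
t: 14.73
eef_pos: [0.4809, -0.0102, 0.0129]
ee_rot: [-3.141, -0.0, -0.916]
force: [-1.1, -0.2, -1.5]
width: 0.0674
gripper_force: 15.0
```

>>> creep_tool(steps={"plan":[[0.05,0,0,0.005,0],[0.05,0,0,0.01,0],[0.05,0,0,0.015,0],[0.05,0,0,0.015,0]]})

```text
t: 15.07
eef_pos: [0.4807, -0.0103, 0.0114]
ee_rot: [-3.141, -0.0, -0.916]
force: [-2.5, -0.2, 4.8]
width: 0.0677
gripper_force: 15.0
```

Careful with the scale: shifts go in units of 100 mm and turns go in units of 0.05 rad. That gives: -0.15 m is -1.5, -0.03 m is -0.3.

>>> creep_tool(steps={"plan":[[0.06,0,0,0,0],[0.074,0,0,0,0],[0.088,0,0,0,0],[0.088,0,0,0,0],[0.088,0,0,0,0],[0.088,0,0,-0.3,0],[0.088,0,0,-0.7,0],[0.088,0,0,-1.1,0],[0.088,0,0,-1.5,0],[0.088,0,0,-1.9,0],[0.088,0,0,-2.4,0],[0.088,0,0,-2.4,0]]})

```text
t: 16.07
eef_pos: [0.4836, -0.0102, 0.2584]
ee_rot: [-3.132, -0.005, -0.915]
force: [1.3, -0.1, -0.2]
width: 0.0876
gripper_force: 0.0
```

```bash
python3 - <<'E'
from h import *
K,_=cam("wrist");A=np.array([.51,-.29,.09]);B=np.array([.80,-.08,.25])
T0=np.load("w0.npy");T1=np.load("w1.npy")
L=np.array([A+(B-A)*t for t in (0,.25,.5,.75)])
print("v0",((w2p(K,T0,L)-[150,0])*2.4).round(0).tolist());print("v1",((w2p(K,T1,L)-[215,85])*4).round(0).tolist())
n=np.array([.21,-.29]);n/=np.hypot(*n)
def edge(T,px,nm):
  for z in (.03,.06,.09,.12,.15,.18,.21):
    P=p2w(K,T,px,z)[0];t=(P-A)[:2]@(B-A)[:2]/.358**2;print(nm,z,P[:2].round(3),"perp",round(float((P-A)[:2]@n),3),"t",round(float(t),2),"zline",round(.09+.16*t,3))
edge(T0,np.array((430,100))/2.4+[150,0],"v0edge")
edge(T1,np.array((215,440))/4+[215,85],"v1 left-strip end")
edge(T1,np.array((237,350))/4+[215,85],"v1 right-strip end")
Kt,Tt=cam("top");print("stand",p2w(Kt,Tt,np.array((140,362))/4+[140,130],.02))
E
```

```text
v0 [[717.0, 160.0], [639.0, 36.0], [529.0, -137.0], [366.0, -395.0]]
v1 [[203.0, 471.0], [-12.0, 371.0], [-299.0, 237.0], [-699.0, 51.0]]
v0edge 0.03 [ 0.608 -0.166] perp -0.043 t 0.42 zline 0.158
v0edge 0.06 [ 0.603 -0.156] perp -0.054 t 0.43 zline 0.159
v0edge 0.09 [ 0.599 -0.147] perp -0.064 t 0.44 zline 0.16
v0edge 0.12 [ 0.594 -0.137] perp -0.074 t 0.44 zline 0.161
v0edge 0.15 [ 0.59  -0.128] perp -0.085 t 0.45 zline 0.161
v0edge 0.18 [ 0.585 -0.118] perp -0.095 t 0.45 zline 0.162
v0edge 0.21 [ 0.581 -0.109] perp -0.105 t 0.46 zline 0.163
v1 left-strip end 0.03 [ 0.503 -0.295] perp -0.0 t -0.02 zline 0.086
v1 left-strip end 0.06 [ 0.512 -0.297] perp 0.006 t -0.01 zline 0.089
v1 left-strip end 0.09 [ 0.52  -0.299] perp 0.013 t 0.01 zline 0.091
v1 left-strip end 0.12 [ 0.528 -0.301] perp 0.019 t 0.02 zline 0.094
v1 left-strip end 0.15 [ 0.537 -0.303] perp 0.026 t 0.04 zline 0.096
v1 left-strip end 0.18 [ 0.545 -0.305] perp 0.033 t 0.06 zline 0.099
v1 left-strip end 0.21 [ 0.554 -0.307] perp 0.039 t 0.07 zline 0.101
v1 right-strip end 0.03 [ 0.538 -0.318] perp 0.039 t 0.02 zline 0.093
v1 right-strip end 0.06 [ 0.544 -0.318] perp 0.043 t 0.03 zline 0.095
v1 right-strip end 0.09 [ 0.55  -0.319] perp 0.047 t 0.04 zline 0.097
v1 right-strip end 0.12 [ 0.556 -0.319] perp 0.051 t 0.06 zline 0.099
v1 right-strip end 0.15 [ 0.562 -0.32 ] perp 0.055 t 0.07 zline 0.101
v1 right-strip end 0.18 [ 0.569 -0.32 ] perp 0.059 t 0.08 zline 0.103
v1 right-strip end 0.21 [ 0.575 -0.321] perp 0.063 t 0.1 zline 0.105
stand [[0.48198572 0.21340702 0.02      ]]
```

Box placed. Now I move to a view of the carton at zero yaw.

Converted, 0.312 m is 3.12, 0.234 m is 2.34, -0.935 rad is -18.7.

>>> creep_tool(steps={"plan":[[0.088,3.12,2.34,0,-18.7],[0.088,3.12,2.34,0,-18.7],[0.088,3.12,2.34,0,-18.7],[0.088,3.12,2.34,0,-18.7],[0.088,3.12,2.34,0,-18.7],[0.088,3.12,2.34,0,-18.7],[0.088,3.12,2.34,0,-18.7],[0.088,3.12,2.34,0,-18.7],[0.088,3.12,2.34,0,-18.7],[0.088,3.12,2.34,0,-18.7],[0.088,3.12,2.34,0,-18.7],[0.088,3.12,2.34,0,-18.7],[0.088,3.12,2.34,0,-18.7],[0.088,3.12,2.34,0,-18.7]]})

```text
t: 17.23
eef_pos: [0.4849, -0.4, 0.2505]
ee_rot: [-3.141, 0.001, 0.019]
force: [0.7, -0.2, -0.1]
width: 0.0877
gripper_force: 0.0
```

```bash
python3 - <<'E'
from h import *
s=arm.get_state();print(s['q'].round(2))
im=arm.grab_frame("wrist")[:,:,::-1].copy();cv2.imwrite("pics/w6.png",im)
K,T=cam("wrist",s);np.save("w6.npy",T);u=w2p(K,T,[(.563,-.4,.037),(.543,-.42,.037),(.5,-.4,.011)]).astype(int);print(u.tolist())
hsv=cv2.cvtColor(im,cv2.COLOR_BGR2HSV)
m=np.zeros(im.shape[:2],np.uint8);cv2.circle(m,tuple(map(int,u[0])),75,255,-1)
def rep(n,mask,z):
    mask=cv2.morphologyEx(mask&m,cv2.MORPH_OPEN,np.ones((3,3)));h=max(cv2.findContours(mask,0,1)[0],key=cv2.contourArea)[:,0]
    print(n,rect(K,T,h,z));return h
v=hsv[:,:,2];sat=hsv[:,:,1]
a=rep("white label",((sat<60)&(v>120)).astype(np.uint8)*255,.037)
b=rep("dark",cv2.morphologyEx(((v<85)|((sat<60)&(v>120))).astype(np.uint8)*255,cv2.MORPH_CLOSE,np.ones((5,5))),.037)
for h,c in ((a,(255,0,0)),(b,(0,255,0))): cv2.polylines(im,[h],1,c,1)
cv2.imwrite("pics/v6.png",cv2.resize(im[20:220,160:360],None,fx=3,fy=3,interpolation=2))
E
```

```text
[-0.38  0.27 -0.06 -0.   -1.24  1.97]
[[259, 114], [273, 129], [258, 157]]
white label (array([ 563.7, -400.1]), array([52.3, 83.9]), 1.1)
dark (array([ 567.2, -400.2]), array([ 62.8, 110.4]), 1.1)
```

View pics/v6.png

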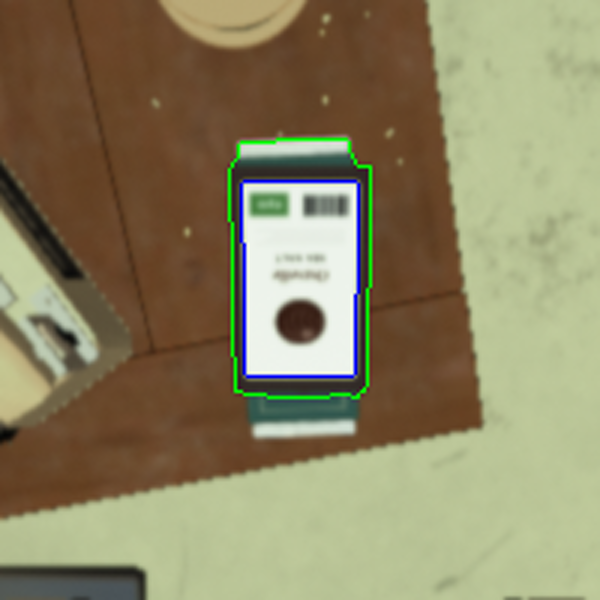

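The carton label is centred at (563.7,-400.1) mm at 1.1°, and the gripper is already aligned to it. I grip it 33 mm toward its far end, to stay clear of the sealer at both the pick and the place.

Converted, 0.0016 m is 0.016, 0.233 m is 2.33.

>>> creep_tool(steps={"plan":[[0.088,1.12,0.016,0.2,0],[0.088,1.12,0.016,0.4,0],[0.088,1.12,0.016,0.8,0],[0.088,1.12,0.016,1.2,0],[0.088,1.12,0.016,1.6,0],[0.088,1.12,0.016,1.9,0],[0.088,1.12,0.016,2.15,0],[0.088,1.12,0.016,2.28,0],[0.088,1.12,0.016,2.33,0],[0.088,1.12,0.016,2.33,0],[0.088,1.12,0.016,2.33,0],[0.05,1.12,0.016,2.33,0],[0.05,1.12,0.016,2.33,0],[0.05,1.12,0.016,2.33,0],[0.05,1.12,0.016,2.33,0],[0.05,1.12,0.016,2.33,0],[0.05,1.12,0.016,2.33,0],[0.05,1.12,0.016,2.33,0]]}, force=25)

```text
t: 18.78
eef_pos: [0.5974, -0.4, 0.0189]
ee_rot: [3.141, -0.001, 0.019]
force: [-0.6, 0.5, 5.6]
width: 0.0617
gripper_force: 25.0
```

Converted, -0.03 m is -0.3, -0.232 m is -2.32.

>>> creep_tool(steps={"plan":[[0.05,0,0,-0.05,0],[0.05,0,0,-0.1,0],[0.05,0,0,-0.3,0],[0.05,0,0,-0.7,0],[0.05,0,0,-1.1,0],[0.05,0,0,-1.5,0],[0.05,0,0,-1.9,0],[0.05,0,0,-2.3,0],[0.05,0,0,-2.32,0]]})

```text
t: 19.53
eef_pos: [0.5998, -0.4019, 0.2606]
ee_rot: [3.134, -0.011, 0.02]
force: [0.9, -1.4, 0.3]
width: 0.0616
gripper_force: 25.0
```

>>> creep_tool(steps={"plan":[[0.05,-0.3,-3.5,0,0],[0.05,-0.3,-3.5,0,0],[0.05,-0.3,-3.5,0,0],[0.05,-0.3,-3.5,0,0],[0.05,-0.3,-3.5,0,0],[0.05,-0.3,-3.5,0,0],[0.05,-0.3,-3.5,0,0],[0.05,-0.3,-3.5,0,0],[0.05,-0.3,-3.5,0,0],[0.05,-0.3,-3.5,0,0],[0.05,-0.3,-3.5,0,0],[0.05,-0.3,-3.5,0,0]]})

```text
t: 20.53
eef_pos: [0.5604, -0.0506, 0.2501]
ee_rot: [3.141, -0.0, 0.02]
force: [0.7, -0.0, -1.5]
width: 0.062
gripper_force: 25.0
```

```bash
python3 - <<'E'
from h import *
s=arm.get_state();print(s['q'].round(2))
im=arm.grab_frame("wrist")[:,:,::-1].copy();cv2.imwrite("pics/w7.png",im)
K,T=cam("wrist",s);np.save("w7.npy",T);u=w2p(K,T,[(.652,-.037,.01)])[0].astype(int);print(u)
for t in (12,16,20,24):
    h=seg(im,(int(u[0]),int(u[1])),90,t);print(rect(K,T,h,.01))
E
```

```text
[ 0.26  0.16 -0.2   0.   -1.21  1.33]
[250 104]
(array([652.2, -37.5]), array([ 83.1, 116.7]), 10.1)
(array([651.8, -37.5]), array([ 83.5, 118.2]), 10.1)
(array([651.6, -37.1]), array([ 84.6, 118.5]), 10.1)
(array([651.7, -37.5]), array([ 85.9, 118.9]), 10.0)
```

The tray refit is (651.8,-37.3) mm at 10.1°, size right. I turn half round here, then place.

>>> creep_tool(steps={"plan":[[0.05,0,0,0,59.7],[0.05,0,0,0,59.7],[0.05,0,0,0,59.7],[0.05,0,0,0,59.7],[0.05,0,0,0,59.7],[0.05,0,0,0,59.7],[0.05,0,0,0,59.7],[0.05,0,0,0,59.7],[0.05,0,0,0,59.7],[0.05,0,0,0,59.7],[0.05,0,0,0,59.7],[0.05,0,0,0,59.7],[0.05,0,0,0,59.7],[0.05,0,0,0,59.7],[0.05,0,0,0,59.7],[0.05,0,0,0,59.7],[0.05,0.58,-0.06,0,59.7],[0.05,0.58,-0.06,0,59.7],[0.05,0.58,-0.06,0,59.7],[0.05,0.58,-0.06,0,59.7]]})

```text
t: 22.25
eef_pos: [0.6191, -0.0448, 0.2487]
ee_rot: [3.141, -0.002, -2.489]
force: [-0.3, -0.9, -0.7]
width: 0.0618
gripper_force: 25.0
```

```bash
python3 -c "
from h import *;print(arm.get_state()['q'].round(2))"
```

```text
[ 0.24  0.26 -0.08 -0.   -1.23 -1.16]
```

Converted, 0.205 m is 2.05, 0.2 m is 2, 0.485 rad is 9.7.

>>> creep_tool(steps={"plan":[[0.05,0,0,0,9.7],[0.05,0,0,0,9.7],[0.05,0,0,0,9.7],[0.05,0,0,0,9.7],[0.05,0,0,0.3,9.7],[0.05,0,0,0.6,9.7],[0.05,0,0,1,9.7],[0.05,0,0,1.4,9.7],[0.05,0,0,1.7,9.7],[0.05,0,0,1.9,9.7],[0.05,0,0,2,9.7],[0.05,0,0,2.05,9.7],[0.05,0,0,2.05,9.7],[0.05,0,0,2.05,9.7]]})

```text
t: 23.42
eef_pos: [0.6193, -0.0437, 0.0462]
ee_rot: [-3.141, 0.002, -2.966]
force: [-0.3, 0.0, -0.2]
width: 0.062
gripper_force: 25.0
```

```bash
python3 - <<'E'
from h import *
s=arm.get_state();im=arm.grab_frame("side")[:,:,::-1].copy();cv2.imwrite("pics/s8.png",im)
p=s['eef_pos'];y=s['ee_rot'][2];X=np.array([np.cos(y),np.sin(y)]);Y=np.array([np.sin(y),-np.cos(y)])
d=np.array([.6518,-.0373])+.0337*X-p[:2];print("dx dy",(d@X).round(4),(d@Y).round(4),"turn",round(y+2.965,4))
E
```

```text
dx dy 0.0006 0.0006 turn -0.0012
```

Converted, 0.031 m is 0.31, 0.015 m is 0.15.

>>> creep_tool(steps={"plan":[[0.05,0.006,0.006,0.15,0],[0.05,0.006,0.006,0.25,0],[0.05,0.006,0.006,0.29,0],[0.05,0.006,0.006,0.3,0],[0.05,0.006,0.006,0.31,0],[0.05,0.006,0.006,0.315,0],[0.05,0.006,0.006,0.315,0]]})

```text
t: 24.05
eef_pos: [0.618, -0.0428, 0.014]
ee_rot: [-3.142, 0.001, -2.966]
force: [-0.1, -0.4, -1.0]
width: 0.0617
gripper_force: 25.0
```

Converted, 0.0015 m is 0.015, 0.001 m is 0.01.

>>> creep_tool(steps={"plan":[[0.05,0,0,0.005,0],[0.05,0,0,0.01,0],[0.05,0,0,0.015,0],[0.05,0,0,0.015,0]]})

```text
t: 24.38
eef_pos: [0.618, -0.0427, 0.0138]
ee_rot: [-3.141, 0.001, -2.965]
force: [-4.8, 0.2, 10.9]
width: 0.0617
gripper_force: 25.0
```

Converted, -0.235 m is -2.35, -0.19 m is -1.9.

>>> creep_tool(steps={"plan":[[0.07,0,0,-0.01,0],[0.08,0,0,-0.01,0],[0.088,0,0,-0.01,0],[0.088,0,0,-0.01,0],[0.088,0,0,-0.01,0],[0.088,0,0,-0.3,0],[0.088,0,0,-0.7,0],[0.088,0,0,-1.1,0],[0.088,0,0,-1.5,0],[0.088,0,0,-1.9,0],[0.088,0,0,-2.35,0],[0.088,0,0,-2.35,0]]})

```text
t: 25.38
eef_pos: [0.6211, -0.0431, 0.2562]
ee_rot: [-3.139, 0.012, -2.965]
force: [1.6, -0.3, 1.8]
width: 0.0872
gripper_force: 0.0
```

>>> creep_tool(steps={"plan":[[0.088,1.99,-3.27,0,-60.4],[0.088,1.99,-3.27,0,-60.4],[0.088,1.99,-3.27,0,-60.4],[0.088,1.99,-3.27,0,-60.4],[0.088,1.99,-3.27,0,-60.4],[0.088,1.99,-3.27,0,-60.4],[0.088,1.99,-3.27,0,-60.4],[0.088,1.99,-3.27,0,-60.4],[0.088,1.99,-3.27,0,-60.4],[0.088,1.99,-3.27,0,-60.4],[0.088,1.99,-3.27,0,-60.4],[0.088,1.99,-3.27,0,-60.4],[0.088,1.99,-3.27,0,-60.4],[0.088,1.99,-3.27,0,-60.4],[0.088,1.99,-3.27,0,-60.4],[0.088,1.99,-3.27,0,-60.4],[0.088,1.99,-3.27,0,-60.4],[0.088,1.99,-3.27,0,-60.4],[0.088,1.99,-3.27,0,-60.4],[0.088,1.99,-3.27,0,-60.4]]})

```text
t: 27.05
eef_pos: [0.4788, -0.3996, 0.2466]
ee_rot: [3.142, 0.0, -0.518]
force: [0.8, -0.7, -0.2]
width: 0.088
gripper_force: 0.0
```

>>> creep_tool(steps={"plan":[[0.088,0,0,0,-10.4],[0.088,0,0,0,-10.4],[0.088,0,0,0,-10.4],[0.088,0,0,0,-10.4],[0.088,0,0,0,-10.4],[0.088,0,0,0,-10.4],[0.088,0,0,0,-10.4]]})

```text
t: 27.63
eef_pos: [0.4788, -0.3996, 0.2468]
ee_rot: [-3.141, 0.0, -0.008]
force: [0.1, 0.5, -0.4]
width: 0.0874
gripper_force: 0.0
```

```bash
python3 - <<'E'
from h import *
s=arm.get_state();print(s['q'].round(2))
im=arm.grab_frame("wrist")[:,:,::-1].copy();cv2.imwrite("pics/w9.png",im)
K,T=cam("wrist",s);np.save("w9.npy",T);u=w2p(K,T,[(.56,-.4,.011)])[0].astype(int);print(u,im[u[1]-2:u[1]+3:2,u[0]-40:u[0]+41:20].tolist())
L=cv2.cvtColor(im,cv2.COLOR_BGR2HSV)
m=np.zeros(im.shape[:2],np.uint8);cv2.circle(m,tuple(map(int,u)),75,255,-1)
green=cv2.inRange(L,(70,60,20),(105,255,200));white=cv2.inRange(L,(0,0,130),(180,70,255))
for n,k in (("green",green),("green+white",green|white)):
    k=cv2.morphologyEx(cv2.morphologyEx(k&m,cv2.MORPH_CLOSE,np.ones((7,7))),cv2.MORPH_OPEN,np.ones((5,5)))
    h=cv2.convexHull(max(cv2.findContours(k,0,1)[0],key=cv2.contourArea))[:,0];print(n,rect(K,T,h,.010))
    cv2.polylines(im,[h],1,(0,0,255) if n=="green" else (255,0,0),1)
cv2.imwrite("pics/v9.png",cv2.resize(im[20:220,160:360],None,fx=3,fy=3,interpolation=2))
E
```

```text
[-0.38  0.26 -0.08 -0.   -1.23  1.95]
[258 112] [[[46, 74, 108], [49, 73, 89], [150, 170, 150], [55, 79, 100], [44, 70, 103]], [[46, 75, 109], [49, 74, 94], [176, 198, 183], [51, 72, 88], [43, 70, 103]], [[44, 75, 109], [48, 74, 96], [158, 180, 160], [52, 73, 87], [29, 53, 82]]]
green (array([ 558.6, -399.7]), array([ 53.7, 122.4]), 3.3)
green+white (array([ 537.5, -422.8]), array([121.9, 179.7]), -5.6)
```

The bar reads 53.7 x 122 mm at 3.3°, centred at (558.6,-399.7), which matches its sizes. I grip it 33 mm toward the far end.

Converted, -0.0027 m is -0.027, 0.244 m is 2.44, -0.066 rad is -1.32.

>>> creep_tool(steps={"plan":[[0.088,1.13,-0.027,0.2,-1.32],[0.088,1.13,-0.027,0.5,-1.32],[0.088,1.13,-0.027,0.9,-1.32],[0.088,1.13,-0.027,1.3,-1.32],[0.088,1.13,-0.027,1.7,-1.32],[0.088,1.13,-0.027,2,-1.32],[0.088,1.13,-0.027,2.2,-1.32],[0.088,1.13,-0.027,2.33,-1.32],[0.088,1.13,-0.027,2.39,-1.32],[0.088,1.13,-0.027,2.42,-1.32],[0.088,1.13,-0.027,2.435,-1.32],[0.088,1.13,-0.027,2.44,-1.32],[0.088,1.13,-0.027,2.44,-1.32]]})

```text
t: 28.77
eef_pos: [0.593, -0.3978, 0.0053]
ee_rot: [3.14, -0.003, 0.062]
force: [-0.7, 0.5, -0.6]
width: 0.0875
gripper_force: 0.0
```

>>> creep_tool(steps={"plan":[[0.088,0,0,0,0],[0.088,0,0,0.005,0],[0.088,0,0,0.005,0]]})

```text
t: 29.02
eef_pos: [0.5922, -0.3975, 0.0034]
ee_rot: [3.141, -0.001, 0.062]
force: [-0.4, 0.8, -0.1]
width: 0.0881
gripper_force: 0.0
```

>>> creep_tool(steps={"plan":[[0.04,0,0,0.005,0],[0.04,0,0,0.005,0],[0.04,0,0,0.005,0],[0.04,0,0,0.005,0],[0.04,0,0,0.005,0],[0.04,0,0,0.005,0],[0.04,0,0,0.005,0],[0.04,0,0,0.005,0],[0.04,0,0,0.005,0]]}, force=25)

```text
t: 29.77
eef_pos: [0.5919, -0.3973, 0.002]
ee_rot: [-3.142, 0.0, 0.062]
force: [0.3, 0.2, 0.0]
width: 0.0555
gripper_force: 25.0
```

>>> creep_tool(steps={"plan":[[0.04,0,0,-0.05,0],[0.04,0,0,-0.1,0],[0.04,0,0,-0.3,0],[0.04,0,0,-0.7,0],[0.04,0,0,-1.1,0],[0.04,0,0,-1.5,0],[0.04,0,0,-1.9,0],[0.04,0,0,-2.3,0],[0.04,0,0,-2.5,0],[0.04,0,0,-2.5,0]]})

```text
t: 30.6
eef_pos: [0.5939, -0.3987, 0.2603]
ee_rot: [3.136, -0.009, 0.063]
force: [1.0, -0.1, 0.1]
width: 0.056
gripper_force: 25.0
```

>>> creep_tool(steps={"plan":[[0.04,-0.73,-3.02,0,57],[0.04,-0.73,-3.02,0,57],[0.04,-0.73,-3.02,0,57],[0.04,-0.73,-3.02,0,57],[0.04,-0.73,-3.02,0,57],[0.04,-0.73,-3.02,0,57],[0.04,-0.73,-3.02,0,57],[0.04,-0.73,-3.02,0,57],[0.04,-0.73,-3.02,0,57],[0.04,-0.73,-3.02,0,57],[0.04,-0.73,-3.02,0,57],[0.04,-0.73,-3.02,0,57],[0.04,-0.73,-3.02,0,57],[0.04,-0.73,-3.02,0,57],[0.04,-0.73,-3.02,0,57],[0.04,-0.73,-3.02,0,57],[0.04,-0.73,-3.02,0,57],[0.04,-0.73,-3.02,0,57],[0.04,-0.73,-3.02,0,57],[0.04,-0.73,-3.02,0,57]]})

```text
t: 32.27
eef_pos: [0.4999, -0.1004, 0.2523]
ee_rot: [3.142, 0.0, -2.398]
force: [0.1, -0.4, -0.2]
width: 0.0557
gripper_force: 25.0
```

>>> creep_tool(steps={"plan":[[0.04,-1.78,1.67,0,7.8],[0.04,-1.78,1.67,0,7.8],[0.04,-1.78,1.67,0,7.8],[0.04,-1.78,1.67,0,7.8],[0.04,-1.78,1.67,0,7.8],[0.04,-1.78,1.67,0,7.8],[0.04,-1.78,1.67,0,7.8],[0.04,-1.78,1.67,0,7.8],[0.04,-1.78,1.67,0,7.8],[0.04,-1.78,1.67,0,7.8]]})

```text
t: 33.1
eef_pos: [0.5165, 0.1425, 0.2521]
ee_rot: [-3.142, -0.0, -2.782]
force: [-1.1, -0.4, -1.1]
width: 0.0558
gripper_force: 25.0
```

```bash
python3 - <<'E'
from h import *
s=arm.get_state();print(s['q'].round(2))
im=arm.grab_frame("wrist")[:,:,::-1].copy();cv2.imwrite("pics/w10.png",im)
K,T=cam("wrist",s);np.save("w10.npy",T);u=w2p(K,T,[(.4425,.117,.01)])[0].astype(int);print(u)
for t in (18,24,28,32,38):
    h=seg(im,(int(u[0]),int(u[1])),100,t);print(t,rect(K,T,h,.01))
E
```

```text
[ 0.64  0.11 -0.25 -0.   -1.2  -1.85]
[259 114]
18 (array([447.8, 114.3]), array([ 56.1, 143.5]), 21.5)
24 (array([443.8, 116.9]), array([ 66.6, 152. ]), 21.4)
28 (array([443.1, 117. ]), array([ 67.9, 153.5]), 21.4)
32 (array([442.6, 116.8]), array([ 68.6, 155. ]), 21.5)
38 (array([436.7, 125.1]), array([ 91.9, 162.2]), 20.6)
```

I'll fit the known 70x150 outline to the image edges for a sharper board pose. I'll also use the same frame pipeline on w0 as a check.

```bash
cat >> h.py <<'E'
from scipy.ndimage import map_coordinates
def fitrect(im,K,T,z,w,l,x0):
    # best known-size rectangle: outward step in Lab colour across the outline
    L=cv2.cvtColor(cv2.GaussianBlur(im,(3,3),0),cv2.COLOR_BGR2LAB).astype(float);t=np.linspace(-.42,.42,40)
    def smp(p,k):
        a=np.radians(p[2]);W,Q=w/2+k,l/2+k
        pts=np.r_[np.c_[t*l,0*t+W],np.c_[t*l,0*t-W],np.c_[0*t+Q,t*w],np.c_[0*t-Q,t*w]]
        P=np.c_[pts@np.array([[np.cos(a),np.sin(a)],[-np.sin(a),np.cos(a)]])+p[:2],np.full(len(pts),z)]
        u=w2p(K,T,P);return np.array([map_coordinates(L[:,:,c],[u[:,1],u[:,0]],order=1) for c in range(3)])
    def sc(p):
        return -np.median(np.linalg.norm(smp(p,.002)-smp(p,-.002),axis=0).reshape(4,-1),1).sum()
    best=min(((sc((x0[0]+i*.001,x0[1]+j*.001,x0[2]+k*.5)),(x0[0]+i*.001,x0[1]+j*.001,x0[2]+k*.5)) for i in range(-6,7) for j in range(-6,7) for k in range(-6,7)))
    return np.round(best[1],4),round(best[0],1)
E
python3 - <<'E'
from h import *
K,_=cam("wrist")
print(fitrect(cv2.imread("pics/w10.png"),K,np.load("w10.npy"),.01,.070,.150,(.4433,.1169,20.5)))
print(fitrect(cv2.imread("pics/w0.png"),K,np.load("w0.npy"),.01,.070,.150,(.4433,.1169,20.5)))
print("tray chk",fitrect(cv2.imread("pics/w7.png"),K,np.load("w7.npy"),.01,.084,.118,(.6518,-.0373,10.)))
im=cv2.imread("pics/w10.png");cv2.imwrite("pics/v10.png",cv2.resize(im[20:250,140:390],None,fx=3,fy=2.6,interpolation=2))
E
```

```text
(array([ 0.4433,  0.1179, 20.5   ]), np.float64(-168.0))
(array([ 0.4443,  0.1179, 20.    ]), np.float64(-140.1))
tray chk (array([ 0.6518, -0.0373, 10.    ]), np.float64(-159.9))
```

Converted, 0.0027 m is 0.027, 0.233 m is 2.33, 0.003 rad is 0.06.

>>> creep_tool(steps={"plan":[[0.04,1.1,0.027,0,0.06],[0.04,1.1,0.027,0.1,0.06],[0.04,1.1,0.027,0.4,0.06],[0.04,1.1,0.027,0.8,0.06],[0.04,1.1,0.027,1.2,0.06],[0.04,1.1,0.027,1.6,0.06],[0.04,1.1,0.027,1.9,0.06],[0.04,1.1,0.027,2.1,0.06],[0.04,1.1,0.027,2.25,0.06],[0.04,1.1,0.027,2.3,0.06],[0.04,1.1,0.027,2.33,0.06],[0.04,1.1,0.027,2.33,0.06],[0.04,1.1,0.027,2.33,0.06]]})

```text
t: 34.23
eef_pos: [0.4135, 0.107, 0.02]
ee_rot: [3.141, 0.002, -2.785]
force: [-0.4, -0.9, -1.1]
width: 0.0555
gripper_force: 25.0
```

```bash
python3 - <<'E'
from h import *
s=arm.get_state()
p=s['eef_pos'];y=s['ee_rot'][2];X=np.array([np.cos(y),np.sin(y)]);Y=np.array([np.sin(y),-np.cos(y)])
d=np.array([.4435,.1178])+.0333*X-p[:2];print("dx dy",(d@X).round(4),(d@Y).round(4),"turn",round(y+2.7855,4))
E
```

```text
dx dy 0.0015 -0.0004 turn 0.0002
```

Converted, 0.007 m is 0.07, 0.0065 m is 0.065.

>>> creep_tool(steps={"plan":[[0.04,0.01,-0.004,0.02,0],[0.04,0.01,-0.004,0.04,0],[0.04,0.01,-0.004,0.05,0],[0.04,0.01,-0.004,0.06,0],[0.04,0.01,-0.004,0.065,0],[0.04,0.01,-0.004,0.07,0],[0.04,0.01,-0.004,0.07,0]]})

```text
t: 34.82
eef_pos: [0.4121, 0.1062, 0.012]
ee_rot: [-3.142, -0.0, -2.785]
force: [0.0, -0.0, -1.5]
width: 0.0554
gripper_force: 25.0
```

Converted, 0.0008 m is 0.008, 0.0004 m is 0.004.

>>> creep_tool(steps={"plan":[[0.04,0,0,0.004,0],[0.04,0,0,0.008,0],[0.04,0,0,0.008,0]]})

```text
t: 35.07
eef_pos: [0.4121, 0.1062, 0.0118]
ee_rot: [-3.141, 0.0, -2.785]
force: [-4.0, 0.3, 11.2]
width: 0.0556
gripper_force: 25.0
```

Converted, -0.32 m is -3.2, -0.3 m is -3.

>>> creep_tool(steps={"plan":[[0.06,0,0,-0.01,0],[0.07,0,0,-0.01,0],[0.088,0,0,-0.01,0],[0.088,0,0,-0.01,0],[0.088,0,0,-0.01,0],[0.088,0,0,-0.2,0],[0.088,0,0,-0.6,0],[0.088,0,0,-1,0],[0.088,0,0,-1.4,0],[0.088,0,0,-1.8,0],[0.088,0,0,-2.2,0],[0.088,0,0,-2.6,0],[0.088,0,0,-3,0],[0.088,0,0,-3.2,0]]})

```text
t: 36.23
eef_pos: [0.4131, 0.1063, 0.3364]
ee_rot: [3.141, 0.006, -2.785]
force: [0.2, 0.3, -0.2]
width: 0.0875
gripper_force: 0.0
```

>>> creep_tool(steps={"plan":[[0.088,-0.2,-1.15,0,-48.2],[0.088,-0.2,-1.15,0,-48.2],[0.088,-0.2,-1.15,0,-48.2],[0.088,-0.2,-1.15,0,-48.2],[0.088,-0.2,-1.15,0,-48.2],[0.088,-0.2,-1.15,0,-48.2],[0.088,-0.2,-1.15,0,-48.2],[0.088,-0.2,-1.15,0,-48.2],[0.088,-0.2,-1.15,0,-48.2],[0.088,-0.2,-1.15,0,-48.2],[0.088,-0.2,-1.15,0,-48.2],[0.088,-0.2,-1.15,0,-48.2],[0.088,-0.2,-1.15,0,-48.2],[0.088,-0.2,-1.15,0,-48.2],[0.088,-0.2,-1.15,0,-48.2],[0.088,-0.2,-1.15,0,-48.2],[0.088,-0.2,-1.15,0,-48.2],[0.088,-0.2,-1.15,0,-48.2],[0.088,-0.2,-1.15,0,-48.2],[0.088,-0.2,-1.15,0,-48.2]]})

```text
t: 37.9
eef_pos: [0.4708, 0.0054, 0.331]
ee_rot: [3.141, 0.001, -0.369]
force: [-0.2, -0.4, -0.2]
width: 0.0877
gripper_force: 0.0
```

```bash
python3 - <<'E'
from h import *
s=arm.get_state();print(s['q'].round(2))
im=arm.grab_frame("wrist")[:,:,::-1].copy();cv2.imwrite("pics/w11.png",im)
K,T=cam("wrist",s);np.save("w11.npy",T)
print(w2p(K,T,[(.6518,-.0373,.03),(.5058,-.145,.03),(.481,-.0095,.03),(.4435,.118,.02)]).round().tolist())
cv2.imwrite("pics/v11.png",cv2.resize(im[0:240,120:400],None,fx=2.8,fy=2.5,interpolation=2))
E
```

```text
[ 0.43 -0.04 -0.24 -0.   -1.37  0.77]
[[242.0, 44.0], [335.0, 110.0], [264.0, 153.0], [207.0, 196.0]]
```

View pics/v11.png

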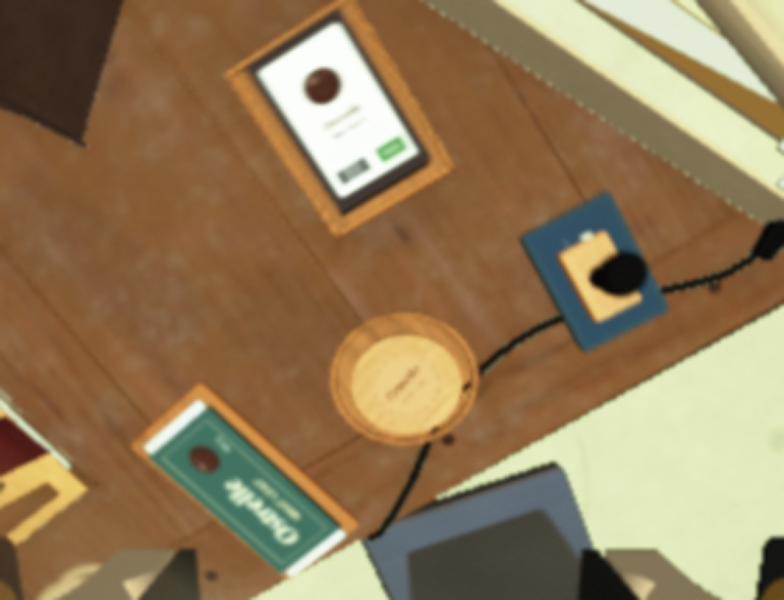

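All four stand in their places. The tray contents, stamp (605,275), box (405,385) and bar (245,490) look centred apart from perspective. I'll measure each at its true height.

```bash
python3 - <<'E'
from h import *
K,_=cam("wrist");T=np.load("w11.npy");im=cv2.imread("pics/w11.png");H=cv2.cvtColor(im,cv2.COLOR_BGR2HSV)
def big(k,c,r):
    m=np.zeros(im.shape[:2],np.uint8);cv2.circle(m,c,r,255,-1)
    k=cv2.morphologyEx(cv2.morphologyEx(k&m,cv2.MORPH_CLOSE,np.ones((7,7))),cv2.MORPH_OPEN,np.ones((3,3)))
    return cv2.convexHull(max(cv2.findContours(k,0,1)[0],key=cv2.contourArea))[:,0]
white=cv2.inRange(H,(0,0,140),(180,70,255));green=cv2.inRange(H,(65,60,20),(105,255,200))
print("label",rect(K,T,big(white,(242,44),45),.032))
print("bar",rect(K,T,big(green,(207,196),60),.020), fitrect(im,K,T,.02,.056,.124,(.4435,.118,20.5)))
blk=cv2.inRange(H,(5,40,130),(30,255,255));print("stamp",rect(K,T,big(blk,(333,110),22),.034),fitrect(im,K,T,.034,.030,.050,(.5058,-.145,8)))
for t in (12,16,20):
    h=seg(im,(262,148),45,t);print("box",t,cv2.minEnclosingCircle((p2w(K,T,h,.036)[:,:2]*1000).astype(np.float32)))
print("pad",fitrect(im,K,T,.016,.06,.09,(.5058,-.145,8)),"tray",fitrect(im,K,T,.01,.084,.118,(.6518,-.0373,10)),"board",fitrect(im,K,T,.01,.07,.15,(.4435,.118,20)))
# circle through clicked rim points of the box lid in v11
c=np.array([(350,385),(408,334),(465,380),(405,437)])/[2.8,2.5]+[120,0];print("box click",cv2.minEnclosingCircle((p2w(K,T,c,.036)[:,:2]*1000).astype(np.float32)))
E
```

```text
label (array([651.7, -35. ]), array([54.3, 86. ]), 10.4)
bar (array([442.7, 116.8]), array([ 53.1, 121.1]), 20.9) (array([ 0.4435,  0.116 , 21.    ]), np.float64(-240.9))
stamp (array([ 505.7, -141.6]), array([30.8, 52.3]), 9.3) (array([ 0.5058, -0.141 ,  9.5   ]), np.float64(-278.9))
box 12 ((480.24664306640625, -9.881820678710938), 32.38636779785156)
box 16 ((480.1891784667969, -9.85008430480957), 32.95391082763672)
box 20 ((480.49639892578125, -9.831099510192871), 33.41727066040039)
pad (array([ 0.5078, -0.143 ,  8.    ]), np.float64(-133.9)) tray (array([ 0.6488, -0.0363, 11.    ]), np.float64(-134.8)) board (array([ 0.4395,  0.116 , 22.    ]), np.float64(-142.7))
box click ((478.5682373046875, -10.852333068847656), 35.202842712402344)
```

Everything is within about 3 mm and 1.5° of its place, so I hand in.

```bash
python3 -c "
from station import arm
print(arm.job_done())"
```

```text
the job is handed in; nothing more can be done
None
```

The pile is taken apart in the order asked: the stamp, round box, carton and bar are each in place and released, by my last wrist picture within about 3 mm of centre and 1.5° of the long side; the arm never went near the spools (their final poses were not re-measured), and the job was handed in at about 38 s.

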